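Free a locked sample box with the release key

ROBOT

A 6-joint arm with a two-finger parallel gripper is mounted at the origin on a cart in front of the work surface, level with it; the furniture and walls round the work are solid. World frame = base frame: x ahead of the robot, y to its left, z up, the work surface at z = 0. Lengths are in m, angles in rad, forces in N, time in s.
With the tool pointing down it reaches from about 0.3 to 0.775 m from the base axis. Payload 14.6 kg.
Tool frame: the origin (TCP) lies at the very end of the fingers, on their centre line; the grasp point (between the pads) lies 19 mm behind it (ctrl.hold_point_z is the distance from the TCP to the grasp point, in m); x points along the fingers, y is the direction in which the jaws open and shut, and the axes are right-handed (so a half turn about x gives the same grasp; the last joint's range is limited). The gripper opens to 94 mm and grips with 3 to 60 N. Pads are 16 mm wide; open, the fingers measure 119 mm over their backs; the gripper's body (75 mm by 177 mm) begins 78 mm behind the grasp point.
Start: joints at [1.17, 0.3, 1.521, -0, 1.321, -0.067], TCP at [0.18, 0.52, 0.205] pointing down, gripper open.
Joint ranges: [-3.03, 3.03], [-0.79, 2.21], [0.23, 2.52], [-1.04, 4.18], [0, 3.07], [-2.55, 2.55]. Speed limits (rad/s): [2.22, 2.22, 2.57, 3.14, 3.14, 3.14].

INTERFACE

Orientations are given as [roll, pitch, yaw] about the fixed x, y, z axes, in that order (R = Rz(yaw) Ry(pitch) Rx(roll)).
In Python, from station import get_obs, camera, ticket, ctrl gives the robot as it stands.
- The arm moves only by the tool step_arm, never from a script. Its argument "motion" is a list that holds one entry, the list of rows, each a list of 6 numbers: the shift along the tool's x, y, z in m, then the turn, a rotation vector about the tool's x, y, z in degrees. A call has 1 to 12 rows; each row shifts and turns the commanded pose from where the row before left it, along the tool's axes as they then stand; what a row does not reach is not made up. A row lasts 1/8 s, in which the tool goes at most 62.5 mm and 10.7 degrees, less where a joint would pass 70% of its speed; a pose out of reach is approached as far as the arm can. A call is refused whole if a number of a shift passes 0.0625 or a number of a turn 10.7, either way. A call with a gripper value outside its range is refused whole. "fingers" is the finger opening in m, from 0 to 0.094, set as the call begins (left out, the last holds). The fingers move at their own pace and stop on an object; "squeeze" is the grip in N (left out, the last holds). Time passes only in rows, so rows that do not move let the fingers close. It gives the time, the measured TCP pose, the force and the opening at its end, in the units of the state.
- get_obs(): the state, without advancing time (a new reading comes with each control period).
- camera(name): name is "scene" or "top"; returns a dict with "pixels" (420x560x3 uint8, red, green, blue), "fx", "fy", "cx", "cy" (pixels), "extrinsics" (4x4, takes a point from world to camera coordinates). Camera axes: x right, y up, looking along -z (the intrinsics and any distortion apply to the point x, -y, -z); pixel columns grow to the right and rows downward; lengths in m; the calibration is good to about 2 mm. A picture is of the moment at which its call begins. There is no depth.
- ticket.hand_in(): hands the job in, once; it reports no verdict.
The state is a dict: "time_s": time; "qpos": joint angles; "joint_vel": joint speeds; "tau": joint torques, N m; "ee_pos": TCP position; "eef_rot": TCP orientation; "force": force on the tool from outside, world axes, zero at the start; "moment": the same for the moment, N m; "grip_width": finger opening in m.
Only numpy, scipy, OpenCV 4.12 (cv2) and the standard library are available. Lean on these libraries where they do the work, as an engineer would, in place of code of your own. Each camera call takes 0.05 s, during which the arm holds its last target.

TASK

The sample box on the bench is locked. Take the release key from its hanger, reach past the dust flap into the leaning slot in the box's sloping front, feel along the slot's floor for the hidden hole and push the release inside fully home, so that the lid comes ajar; then hang the key back upright in its hanger and let go. Only the key may touch the box, and leave the other things standing where they are.

Things in the scene. Friction and masses are not known exactly. Their poses are not given: they have to be found in the camera images.
- housing: the locked sample box, fixed, white, 200 mm deep, 226 mm wide (y), 142 mm high; grey sloping panel at its front, grey lid in its top behind that. Origin on the bench straight below the middle of the slot floor; x points to the back of the box (the lid), y along the slot, z up. The box runs from x = -50 mm to 150 mm.
- slot_floor (a point): middle of the slot's floor, 85 mm above the bench. The rigid black floor is square to the slot axis. Somewhere in it, its middle up to 30 mm either side of this point along the box's y (not given, hidden from view), is one hole, 17 mm long along y and as wide as the slot (14 mm), going on along the axis. The release's top lies 8 mm down in the hole and moves 12 mm farther.
- slot_mouth (a point): middle of the slot's mouth, in the sloping panel's surface. The slot is 14 mm wide, 100 mm long along the box's y, 45 mm deep, with smooth walls, and leans 0.5 rad (28.6 deg) from vertical, mouth toward the front: outward direction (-0.479, 0, 0.878) in the box's frame. A thin black dust flap closes the mouth; pushed by the key (under 1 N) it folds inward into the rear wall; it springs shut.
- release (a joint): travel of the release plunger in the hidden hole, m: 0 up (locked), 0.012 fully home. About 5 N moves it; it stays where it is pushed.
- lid (a joint): lid angle, rad: 0 shut and flush; the release lifts it through a linkage to about 0.21 (ajar) when fully home.
- key_grip (a point): centre of the key's handle. The key: straight steel rod 9 mm thick, 115 mm long, rounded tip; then a round collar 34 mm wide, 6 mm thick; then a black square handle 18 x 18 x 70 mm (35 mm either side of this point). z runs along the key from tip to handle, x and y square to the handle's flats. About 100 g. It hangs upright, tip down, the collar on the hanger's plate.
- key_tip (a point): the very tip of the key, 156 mm from key_grip along the key's -z.
- stand_hole (a point): middle of the hanger's 22 mm hole, at the upper face of its plate, 130 mm above the bench. The hanger is fixed: a 100 x 100 x 10 mm foot, a post on its +x side and a level plate (64 x 60 mm, 8 mm thick) with nothing between plate and foot below the hole. The key's tip hangs 15 mm above the bench.
- beaker: bystander: clear beaker, 90 mm wide, 133 mm high, loose, origin at its underside. It and the hanger may swap sides.
- dishes: bystander: stack of culture dishes, 60 mm wide, 45 mm high, loose, origin at its underside.
- flask: bystander: conical flask with a foil cap, 80 mm wide, 196 mm high, loose, origin at its underside.

How it is judged:
By the outcome, as a careful person would: the job done as asked, in the order asked, and still so for the second after the job is handed in, with the robot touching nothing.
It also fails if it takes over 72 s, if anything falls off the work surface, if the arm or the gripper's body presses on something with over 40 N, if the wrist force passes 120 N, or if a joint passes its speed limit or range.

## Working session

There is one attempt and no reset: what is moved stays moved. The work goes in short steps, Python scripts to look and compute and a tool call to move; the robot and the scene stay as the last step left them, time stands still between calls to the robot, and variables do not carry over. Pictures are saved under pics/ and viewed, and the job is handed in when it is done.

Besides the shell and the picture viewer there is one more tool, called after "Request:" by a JSON object that holds its "method" and its "body", one argument or row to a line. step_arm: Moves the arm, as the interface text tells. Its arguments: {"type":"object","properties":{"motion":{"type":"array","items":{"type":"array","items":{"type":"array","items":{"type":"number"}}}},"fingers":{"type":"number"},"squeeze":{"type":"number"}},"required":["motion"]}

```bash
ls; mkdir -p pics; python3 - <<'E'
from station import get_obs, camera, ticket, ctrl
import cv2,numpy as np
o=get_obs();print(o); print(ctrl.hold_point_z)
for n in("scene","top"):
    c=camera(n);cv2.imwrite(f"pics/{n}0.png",c["pixels"][:,:,::-1]);print(n,[c[k] for k in("fx","fy","cx","cy")],c.keys());print(np.round(c["extrinsics"],4).tolist())
E
```

```text
pics
{'time_s': 0.0, 'qpos': array([ 1.17039997e+00,  3.00450022e-01,  1.52160688e+00, -9.52990932e-06,
        1.32067016e+00, -6.65927643e-02]), 'joint_vel': array([ 0.00037612,  0.00094891,  0.00082173,  0.00037373, -0.00050287,
        0.00050642]), 'tau': array([ 6.70731351e-04, -5.31808555e+01, -3.52729261e+01,  7.08063575e-02,
        2.44707201e-02, -1.22315214e-04]), 'ee_pos': array([0.18009902, 0.51939585, 0.20488697]), 'eef_rot': array([-1.62925231,  1.56966188, -1.96305354]), 'force': array([ 0.573327  , -0.47486402,  1.10225194]), 'moment': array([-0.01280617,  0.00081125,  0.01113437]), 'grip_width': 0.09408408956004133}
0.0188
scene [404.0135853895491, 404.0135853895491, 276.23461916263955, 210.51109559326574] dict_keys(['pixels', 'fx', 'fy', 'cx', 'cy', 'extrinsics'])
[[0.5598, -0.8285, -0.0165, -0.3305], [0.5288, 0.3418, 0.7769, -0.4213], [-0.638, -0.4436, 0.6294, -0.7489], [0.0, 0.0, 0.0, 1.0]]
top [405.134135181724, 405.134135181724, 272.51099847735475, 209.82858751628342] dict_keys(['pixels', 'fx', 'fy', 'cx', 'cy', 'extrinsics'])
[[0.0138, -0.9996, -0.0246, -0.0033], [0.9894, 0.0101, 0.1452, -0.596], [-0.1449, -0.0264, 0.9891, -0.988], [0.0, 0.0, 0.0, 1.0]]
```

View pics/scene0.png

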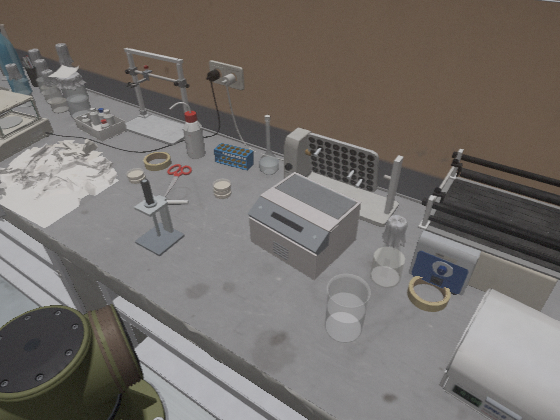

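View pics/top0.png

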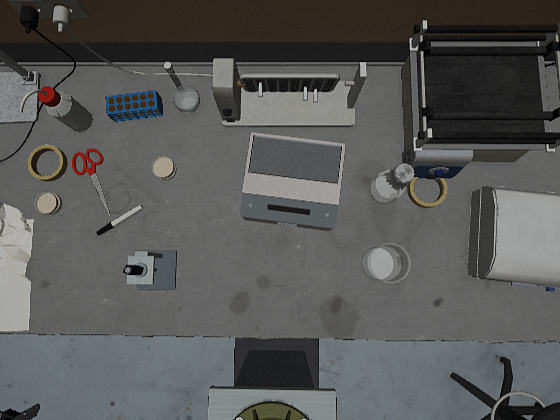

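The hanger with the black-handled key is at top view (130,268) and scene (147,190). The box's slot is at top (288,209) and scene (287,222). The beaker is at top (385,263), with the flask behind it. I'll zoom in next.

```bash
python3 - <<'E'
import cv2,numpy as np
s=cv2.imread("pics/scene0.png");t=cv2.imread("pics/top0.png")
z=lambda im,x,y,w,h,k:cv2.resize(im[y:y+h,x:x+w],None,fx=k,fy=k,interpolation=cv2.INTER_CUBIC)
cv2.imwrite("pics/a.png",np.hstack([z(s,120,165,80,100,5),z(t,110,235,80,100,5)]))
cv2.imwrite("pics/b.png",z(s,240,165,130,110,6)); cv2.imwrite("pics/c.png",z(t,230,125,130,110,6))
E
```

```text
(no output)
```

View pics/a.png

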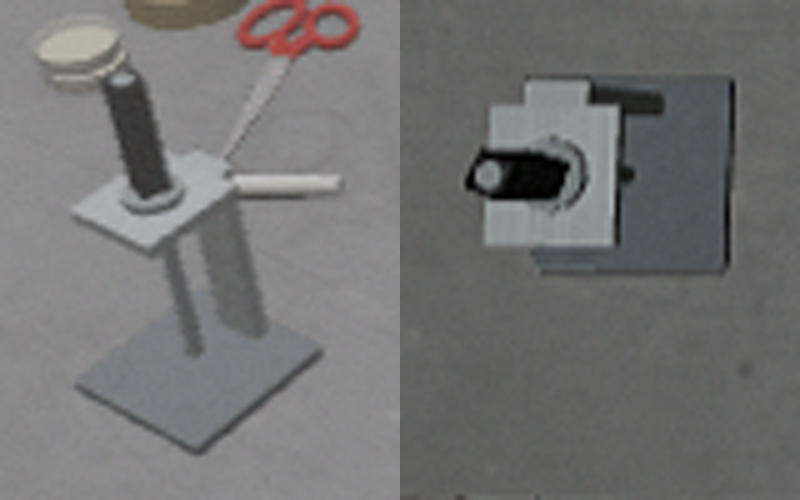

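View pics/b.png

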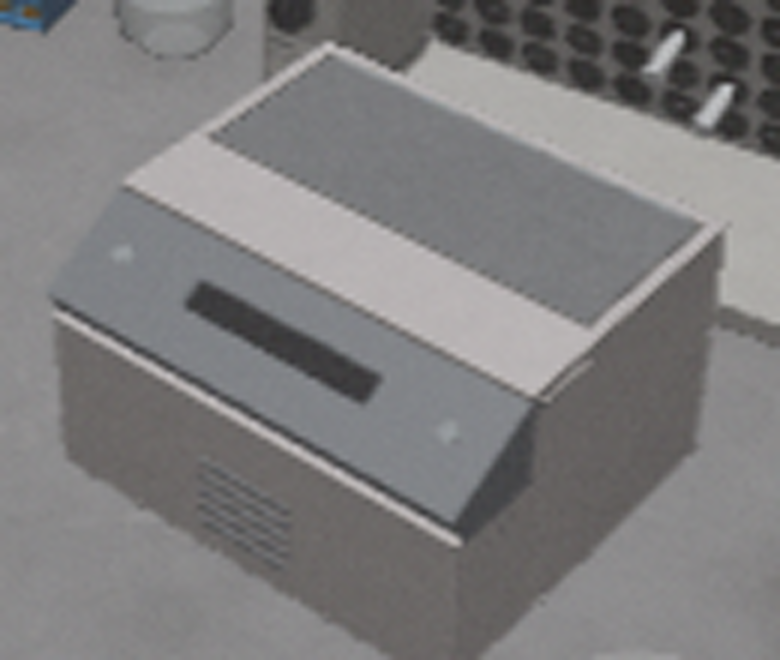

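View pics/c.png

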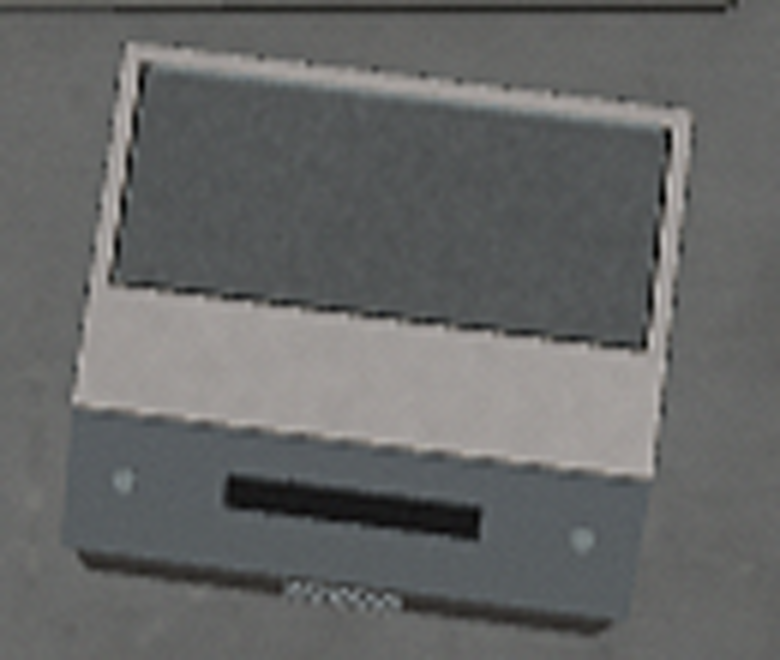

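```bash
cat > h.py <<'E'
import numpy as np,cv2
from station import get_obs,camera,ctrl
from scipy.spatial.transform import Rotation as Ro
def cams(): return {n:camera(n) for n in("scene","top")}
def ray(c,u,v):
    E=c["extrinsics"];d=np.array([(u-c["cx"])/c["fx"],-(v-c["cy"])/c["fy"],-1.])
    R=E[:3,:3];return -R.T@E[:3,3],R.T@d/np.linalg.norm(d)
def plane(c,u,v,z):
    o,d=ray(c,u,v);return o+d*(z-o[2])/d[2]
def tri(cs,ps,pt):
    A=np.zeros((3,3));b=np.zeros(3);L=[ray(cs["scene"],*ps),ray(cs["top"],*pt)]
    for o,d in L:
        M=np.eye(3)-np.outer(d,d);A+=M;b+=M@o
    p=np.linalg.solve(A,b);return p,[1000*np.linalg.norm((np.eye(3)-np.outer(d,d))@(p-o)) for o,d in L]
def proj(c,p):
    q=c["extrinsics"]@np.append(p,1);return np.array([c["cx"]+c["fx"]*q[0]/-q[2],c["cy"]-c["fy"]*q[1]/-q[2]])
E
cat > m.py <<'E'
from h import *
np.set_printoptions(precision=4,suppress=True)
cs=cams()
R={}
for n,(x,y,w,h),th in(("scene",(268,208,40,28),62),("top",(264,200,50,18),45)):
    g=cv2.cvtColor(cs[n]["pixels"],cv2.COLOR_RGB2GRAY)
    m=(g[y:y+h,x:x+w]<th).astype(np.uint8)
    k,lab,st,ce=cv2.connectedComponentsWithStats(m);i=1+np.argmax(st[1:,4])
    cn=max(cv2.findContours((lab==i).astype(np.uint8),0,2)[0],key=cv2.contourArea)
    r=cv2.minAreaRect(cn);R[n]=ce[i]+[x,y];print(n,st[i],R[n],r)
    b=cv2.boxPoints(r)+[x,y]
    P=np.array([plane(cs[n],*q,0.1245) for q in b]);P0=plane(cs[n],*R[n],0.1245)
    print(P0,'\n',P)
print("slot tri",tri(cs,R["scene"],R["top"]))
# box top corners
c6s=lambda u,v:(u/6+240-.4,v/6+165-.4)
c6t=lambda u,v:(u/6+230-.4,v/6+125-.4)
for nm,a,b in(("backL",(330,43),(128,45)),("backR",(722,235),(690,112)),("frontL",(125,185),(75,403)),("frontR",(540,398),(653,475)),("rivL",(122,253),(124,482)),("rivR",(447,432),(582,540))):
    print(nm,*tri(cs,c6s(*a),c6t(*b)),plane(cs["scene"],*c6s(*a),.142),plane(cs["top"],*c6t(*b),.142))
c5s=lambda u,v:(u/5+120-.4,v/5+165-.4)
c5t=lambda u,v:((u-400)/5+110-.4,v/5+235-.4)
print("handle top",tri(cs,c5s(123,77),c5t(489,175)),plane(cs["scene"],*c5s(123,77),.206),plane(cs["top"],*c5t(489,175),.206))
for nm,a,b in(("plate near-left",(72,210),(485,245)),("plate near-right",(152,247),(615,247)),):
    print(nm,tri(cs,c5s(*a),c5t(*b)))
for nm,b in(("pFL",(490,104)),("pFR",(620,104)),("pNL",(485,245)),("pNR",(615,247))):print(nm,plane(cs["top"],*c5t(*b),.13))
for nm,b in(("fFR",(733,78)),("fNR",(727,271)),("fNL",(538,271))):print(nm,plane(cs["top"],*c5t(*b),.01))
print("collar c", plane(cs["scene"],*c5s(152,195),.136),plane(cs["top"],*c5t(554,176),.136))
E
python3 m.py
```

```text
scene [ 4  5 14 10 40] [278.5   217.575] ((10.397058486938477, 9.338235855102539), (14.405879974365234, 3.944467067718506), 30.963754653930664)
[ 0.587  -0.0118  0.1245] 
 [[ 0.5843  0.0091  0.1245]
 [ 0.5986  0.0125  0.1245]
 [ 0.591  -0.031   0.1245]
 [ 0.5771 -0.0339  0.1245]]
top [  4   4  42  11 206] [288.2913 209.1602] ((24.50161361694336, 8.987385749816895), (41.938785552978516, 5.239169597625732), 7.305759906768799)
[ 0.5861 -0.0352  0.1245] 
 [[ 0.5862  0.0138  0.1245]
 [ 0.5985  0.0124  0.1245]
 [ 0.5869 -0.0851  0.1245]
 [ 0.5746 -0.0836  0.1245]]
slot tri (array([ 0.5782, -0.0283,  0.14  ]), [np.float64(8.707404619244825), np.float64(8.707404619244889)])
backL [0.7686 0.0543 0.1401] [np.float64(1.033790279598561), np.float64(1.0337902795985408)] [0.7669 0.0521 0.142 ] [0.7672 0.055  0.142 ]
backR [ 0.7437 -0.1666  0.1325] [np.float64(0.7734230739914068), np.float64(0.773423073991431)] [ 0.7313 -0.1703  0.142 ] [ 0.7411 -0.1658  0.142 ]
frontL [0.6243 0.0724 0.1379] [np.float64(0.5424668098307192), np.float64(0.5424668098307655)] [0.6203 0.0686 0.142 ] [0.6232 0.0724 0.142
[... 376 characters left out ...]
31023237373)] [ 0.5575 -0.1333  0.142 ] [ 0.5718 -0.1227  0.142 ]
handle top (array([0.4416, 0.3033, 0.2088]), [np.float64(0.21474044756547025), np.float64(0.21474044756546865)]) [0.4441 0.3068 0.206 ] [0.4414 0.3045 0.206 ]
plate near-left (array([0.4096, 0.3328, 0.1305]), [np.float64(0.41862017402298357), np.float64(0.41862017402323226)])
plate near-right (array([0.41 , 0.272, 0.132]), [np.float64(0.9832492607541182), np.float64(0.9832492607541171)])
pFL [0.4734 0.3353 0.13  ]
pFR [0.4742 0.2747 0.13  ]
pNL [0.4092 0.3333 0.13  ]
pNR [0.4092 0.2733 0.13  ]
fFR [0.492  0.2544 0.01  ]
fNR [0.3931 0.2527 0.01  ]
fNL [0.3917 0.3507 0.01  ]
collar c [0.4379 0.2999 0.136 ] [0.4409 0.3013 0.136 ]
```

```bash
cat >> h.py <<'E'
np.set_printoptions(precision=4,suppress=True)
def pose():
    o=get_obs();return o["ee_pos"],Ro.from_euler("xyz",o["eef_rot"]),o
def Rt(x,y):
    x=np.array(x,float);x/=np.linalg.norm(x);y=np.array(y,float);y-=x*(x@y);y/=np.linalg.norm(y)
    return Ro.from_matrix(np.c_[x,y,np.cross(x,y)])
def go(p,R):
    p0,R0,_=pose()
    print("shift tool mm",1000*R0.inv().apply(np.array(p)-p0),"turn deg",np.degrees((R0.inv()*R).as_rotvec()))
E
python3 - <<'E'
from h import *
p,R,o=pose();print(R.as_matrix())
cs=cams()
for u,v in((205,282),(185,305),(382,378),(360,405),(283,342.5)):print(plane(cs["scene"],u/6+239.6,v/6+164.6,.1245))
print(tri(cs,(283/6+239.6,342.5/6+164.6),(288.4,209.1)))
R=Rt((0,0,-1),(R.as_matrix()[0,1]*0,np.sign(R.as_matrix()[1,1]),0))
go((.4415,.3035,.26),R)
E
```

```text
[[-0.0003  0.3276  0.9448]
 [-0.0006  0.9448 -0.3276]
 [-1.     -0.0007 -0.    ]]
[0.6005 0.0122 0.1245]
[0.5828 0.0106 0.1245]
[ 0.5883 -0.0853  0.1245]
[ 0.5691 -0.0864  0.1245]
[ 0.585  -0.0385  0.1245]
(array([ 0.5871, -0.0361,  0.1217]), [np.float64(0.7761697437837752), np.float64(0.7761697437838234)])
shift tool mm [ -54.6923 -118.5503  317.6971] turn deg [-19.1226  -0.005    0.0212]
```

Request:
{"method": "step_arm", "body": {
  "motion": [
    [[-0.027, 0, 0, 0, 0, 0], [-0.028, 0, 0, 0, 0, 0], [0, -0.015, 0.04, 0, 0, 0], [0, -0.015, 0.04, 0, 0, 0], [0, -0.015, 0.04, 0, 0, 0], [0, -0.015, 0.04, 0, 0, 0], [0, -0.015, 0.04, 0, 0, 0], [0, -0.015, 0.04, 0, 0, 0], [0, -0.015, 0.04, 0, 0, 0], [0, -0.013, 0.038, 0, 0, 0], [0, 0, 0, -9.5, 0, 0], [0, 0, 0, -9.6, 0, 0]]
  ],
  "fingers": 0.06
}}

```text
time_s: 1.8
ee_pos: [0.4423, 0.3035, 0.2603]
eef_rot: [-2.721, 1.57, -2.717]
force: [-0.8, -0.2, 0.6]
grip_width: 0.0598
```

```bash
python3 - <<'E'
from h import *
p,R,o=pose();print(p,R.as_matrix(),o["time_s"],o["grip_width"])
go((.4415,.3035,.157),Rt((0,0,-1),(0,1,0)))
cs=cams()
im=cv2.hconcat([cs["scene"]["pixels"][80:290,60:280],cs["top"]["pixels"][180:390,40:260]])
cv2.imwrite("pics/d.png",cv2.resize(im[:,:,::-1],None,fx=1.8,fy=1.8))
E
```

```text
[0.4423 0.3035 0.2603] [[-0.0003 -0.004   1.    ]
 [-0.0002  1.      0.004 ]
 [-1.     -0.0001 -0.0003]] 1.8 0.05982879745537878
shift tool mm [103.2699   0.0074  -0.7779] turn deg [ 0.2269 -0.0191  0.0086]
```

View pics/d.png

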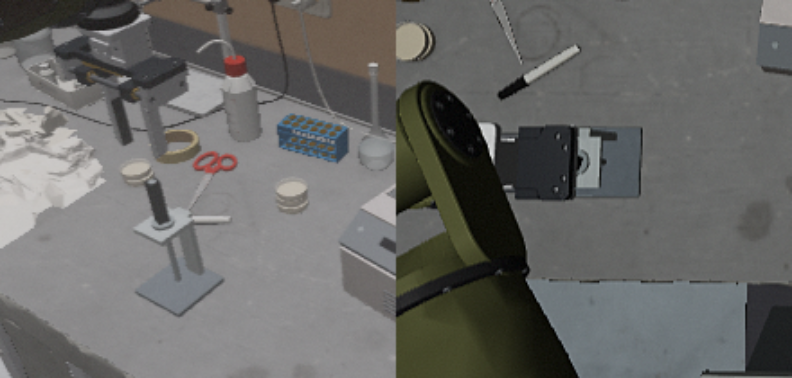

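```bash
python3 - <<'E'
from h import *
cs=cams()
print(proj(cs["scene"],pose()[0]),proj(cs["scene"],np.array([.4415,.3035,.206])))
im=cs["scene"]["pixels"][120:220,100:200];cv2.imwrite("pics/e.png",cv2.resize(im[:,:,::-1],None,fx=6,fy=6))
E
```

```text
[139.407  162.6695] [144.2843 180.8834]
```

View pics/e.png

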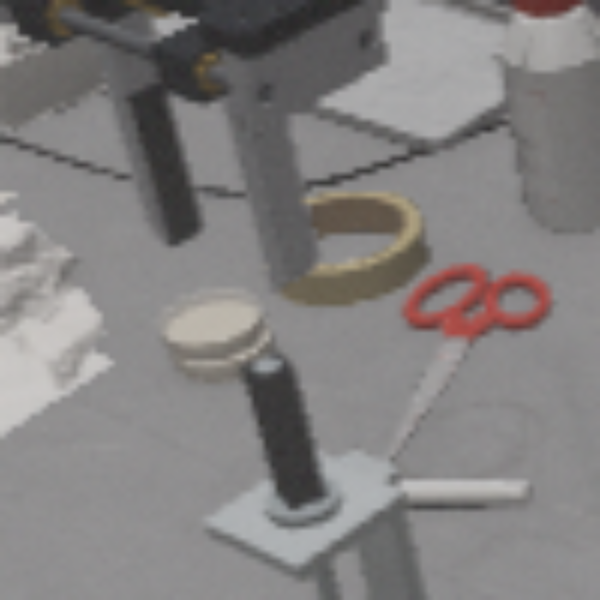

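The fingertips' midpoint is at scene (138.7,163.7) and the handle top at (144.7,180.8). Both match their predicted positions, so I'll go down.

Request:
{"method": "step_arm", "body": {
  "motion": [
    [[0.03, 0, -0.001, 0, 0, 0], [0.03, 0, 0, 0, 0, 0], [0.023, 0, 0, 0, 0, 0], [0.02, 0, 0, 0, 0, 0], [0, 0, 0, 0, 0, 0], [0, 0, 0, 0, 0, 0]]
  ]
}}

```text
time_s: 2.75
ee_pos: [0.4413, 0.3042, 0.1584]
eef_rot: [0.542, 1.57, 0.541]
force: [0.7, -0.2, 0.2]
grip_width: 0.0601
```

Request:
{"method": "step_arm", "body": {
  "motion": [
    [[0, 0, 0, 0, 0, 0], [0, 0, 0, 0, 0, 0], [0, 0, 0, 0, 0, 0], [0, 0, 0, 0, 0, 0], [0, 0, 0, 0, 0, 0], [0, 0, 0, 0, 0, 0]]
  ],
  "fingers": 0.0,
  "squeeze": 50
}}

```text
time_s: 3.5
ee_pos: [0.441, 0.304, 0.1575]
eef_rot: [0.233, 1.571, 0.232]
force: [0.0, -0.5, 1.5]
grip_width: 0.0213
```

```bash
python3 - <<'E'
from h import *
p,R,o=pose();print(p,R.as_matrix(),o)
cs=cams()
im=cv2.hconcat([cs["scene"]["pixels"][120:270,90:240],cs["top"]["pixels"][220:370,70:220]])
cv2.imwrite("pics/f.png",cv2.resize(im[:,:,::-1],None,fx=2.6,fy=2.6))
E
```

```text
[0.441  0.304  0.1575] [[ 0.      0.0005  1.    ]
 [ 0.      1.     -0.0005]
 [-1.      0.      0.    ]] {'time_s': 3.5, 'qpos': array([ 0.5351,  0.3123,  1.6205, -0.    ,  1.2087, -1.0352]), 'joint_vel': array([-0.0008,  0.0012,  0.0005, -0.0001,  0.0005,  0.0018]), 'tau': array([  0.0219, -51.6688, -33.3477,   0.0538,  -0.0116,   0.0128]), 'ee_pos': array([0.441 , 0.304 , 0.1575]), 'eef_rot': array([0.2327, 1.5708, 0.2322]), 'force': array([ 0.0326, -0.4752,  1.5004]), 'moment': array([-0.0258,  0.0145, -0.0096]), 'grip_width': 0.02133451765568734}
```

View pics/f.png

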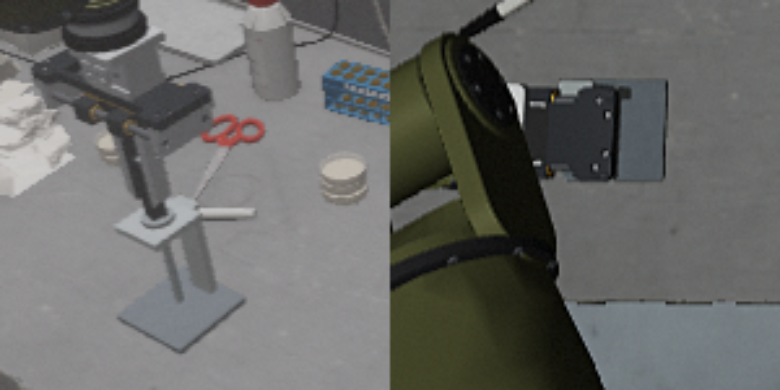

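Request:
{"method": "step_arm", "body": {
  "motion": [
    [[0, 0, 0, 0, 0, 0], [0, 0, 0, 0, 0, 0], [0, 0, 0, 0, 0, 0], [0, 0, 0, 0, 0, 0]]
  ]
}}

```text
time_s: 4.1
ee_pos: [0.441, 0.304, 0.1575]
eef_rot: [0.399, 1.571, 0.399]
force: [-0.4, 0.1, 2.8]
grip_width: 0.0215
```

```bash
python3 - <<'E'
from h import *
cs=cams()
for n in("scene","top"):
    g=cv2.imread(f"pics/{n}0.png",0)
    c=cs[n]
    a,b=[np.array([.4415,.3035,z]) for z in(.145,.2)]
    for f in(.2,.35,.5,.65,.8):
        P=a+f*(b-a);q=proj(c,P);d=proj(c,b)-proj(c,a);d/=np.linalg.norm(d);nrm=np.array([-d[1],d[0]])
        t=np.arange(-12,12,.1)
        pts=(q+t[:,None]*nrm).astype(np.float32)
        pr=cv2.remap(g,pts[:,:1].copy(),pts[:,1:].copy(),cv2.INTER_LINEAR)[:,0].astype(float)
        dep=-(c["extrinsics"]@np.append(P,1))[2]
        hi=(np.median(pr[:40])+np.median(pr[-40:]))/2;lo=np.sort(pr)[:20].mean()
        m=t[pr<(hi+lo)/2]
        o,_=ray(c,0,0);az=np.degrees(np.arctan2(*(P-o)[[1,0]]))
        print(n,f,"width mm",len(m)*.1*dep/c["fx"]*1000,"az",az, (m.min(),m.max()), pr[60:180:6])
E
```

```text
scene 0.2 width mm 20.07184975438487 az 56.249431301648855 (np.float64(-4.000000000000028), np.float64(3.499999999999945)) [139. 136. 129. 102.  68.  59.  55.  56.  56.  53.  55.  56.  57.  58.
  56.  70.  96. 129. 156. 150.]
scene 0.35 width mm 21.81389153443218 az 56.249431301648855 (np.float64(-4.200000000000028), np.float64(3.999999999999943)) [137. 132. 121.  96.  74.  58.  57.  59.  57.  56.  56.  56.  56.  55.
  56.  63.  77. 105. 125. 137.]
scene 0.5 width mm 20.922612347745687 az 56.249431301648855 (np.float64(-4.000000000000028), np.float64(3.8999999999999435)) [140. 139. 125. 103.  71.  57.  56.  56.  57.  57.  56.  55.  55.  56.
  59.  63.  84. 107. 129. 139.]
scene 0.65 width mm 20.81978707194228 az 56.249431301648855 (np.float64(-4.100000000000028), np.float64(3.799999999999944)) [139. 137. 129. 100.  60.  57.  58.  58.  58.  55.  56.  57.  57.  58.
  58.  68.  88. 115. 139. 138.]
scene 0.8 width mm 22.011771908397563 az 56.249431301648855 (np.float64(-4.300000000000027), np.float64(4.099999999999945)) [138. 134. 123.  90.  68.  62.  59.  57.  56.  56.  54.  54.  58.  5
[... 449 characters left out ...]
.
   9.   5.   3.  23.  53.  96.]
top 0.5 width mm 21.514063363444535 az 90.8879204559625 (np.float64(-4.900000000000025), np.float64(4.79999999999994)) [145. 123.  47.   3.   3.   5.   8.   9.   9.   8.   6.   6.   8.   8.
   6.   3.   3.  32.  67. 113.]
top 0.65 width mm 21.316675715109938 az 90.8879204559625 (np.float64(-4.900000000000025), np.float64(4.79999999999994)) [144. 122.  45.   0.   1.   3.   6.   5.   3.   1.   3.   7.  10.  13.
  14.   8.   3.  34.  71. 116.]
top 0.8 width mm 21.119288066775344 az 90.8879204559625 (np.float64(-4.900000000000025), np.float64(4.79999999999994)) [145. 129.  46.   0.   1.   4.   9.  11.  16.  26.  34.  40.  42.  38.
  27.  14.   2.  34.  71. 116.]
```

The gripped width of 21.5 mm means the handle is yawed about -13° in the jaws; the view widths agree. I'll open, turn with it and regrip.

Request:
{"method": "step_arm", "body": {
  "motion": [
    [[0, 0, 0, 0, 0, 0], [0, 0, 0, 0, 0, 0], [0, 0, 0, 6.5, 0, 0], [0, 0, 0, 6.5, 0, 0], [0, 0, 0, 0, 0, 0], [0, 0, 0, 0, 0, 0]]
  ],
  "fingers": 0.035
}}

```text
time_s: 4.95
ee_pos: [0.441, 0.304, 0.1574]
eef_rot: [-2.551, 1.571, -2.776]
force: [0.2, -0.1, 0.8]
grip_width: 0.0347
```

Request:
{"method": "step_arm", "body": {
  "motion": [
    [[0, 0, 0, 0, 0, 0], [0, 0, 0, 0, 0, 0], [0, 0, 0, 0, 0, 0], [0, 0, 0, 0, 0, 0], [0, 0, 0, 0, 0, 0]]
  ],
  "fingers": 0.0
}}

```text
time_s: 5.58
ee_pos: [0.441, 0.304, 0.1574]
eef_rot: [2.27, 1.571, 2.043]
force: [0.1, -0.1, -0.2]
grip_width: 0.018
```

Request:
{"method": "step_arm", "body": {
  "motion": [
    [[-0.01, 0, 0, 0, 0, 0], [-0.02, 0, 0, 0, 0, 0], [-0.03, 0, 0, 0, 0, 0], [-0.03, 0, 0, 0, 0, 0], [-0.03, 0, 0, 0, 0, 0], [-0.03, 0, 0, 0, 0, 0], [0, 0, 0, 0, 0, 0]]
  ]
}}

```text
time_s: 6.45
ee_pos: [0.4414, 0.3042, 0.3099]
eef_rot: [0.756, 1.567, 0.528]
force: [-0.6, 0.6, -1.5]
grip_width: 0.0181
```

```bash
cat >> h.py <<'E'
yaw=-.118;xb=np.array([np.cos(yaw),np.sin(yaw),0]);yb=np.array([-np.sin(yaw),np.cos(yaw),0])
out=-np.sin(.5)*xb+np.cos(.5)*np.array([0,0,1.]);mouth=np.array([.586,-.0358,.1245]);Lt=.1424
RS=Rt(-out,yb)
def tipbox():  # tip relative to mouth: across (in plane), along y, out
    p,R,o=pose();t=p+R.apply([Lt,0,0]);d=t-mouth;ac=np.cross(yb,out)
    f=o["force"];return np.array([d@ac,d@yb,d@out])*1000,np.array([f@ac,f@yb,f@out]),np.degrees((RS.inv()*R).as_rotvec())
E
python3 - <<'E'
from h import *
print(np.cross(yb,out))
go(mouth+(.04+Lt)*out,RS);print(tipbox(),pose()[2]["force"],pose()[2]["grip_width"])
cs=cams()
im=cv2.hconcat([cs["scene"]["pixels"][90:240,90:240],cs["top"]["pixels"][200:350,70:220]])
cv2.imwrite("pics/g.png",cv2.resize(im[:,:,::-1],None,fx=2.6,fy=2.6))
E
```

```text
[ 0.8715 -0.1033  0.4794]
shift tool mm [  24.7938 -308.301   130.4762] turn deg [ -6.1691 -28.4332   1.4116]
(array([-140.1074,  320.9928,  125.4937]), array([-1.2893,  0.5079, -0.9754]), array([ 6.1691, 28.4332, -1.4116])) [-0.5995  0.5825 -1.4741] 0.018091899308810562
```

View pics/g.png

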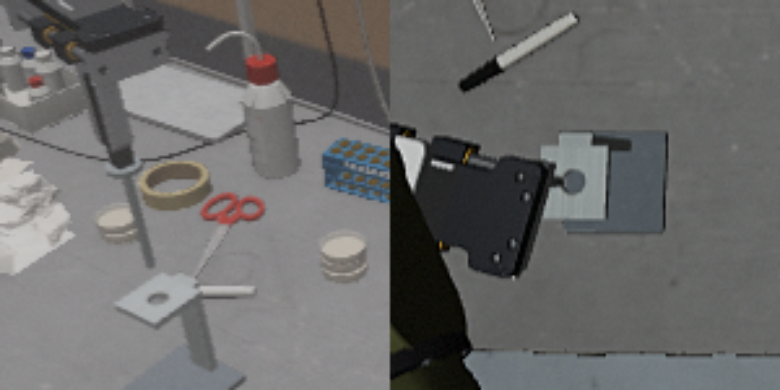

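The key is out of the plate. The empty plate hole is visible at top (140.4,269.6).

Request:
{"method": "step_arm", "body": {
  "motion": [
    [[0, -0.0385, 0.0163, 0, 0, 0], [0, -0.0385, 0.0163, 0, 0, 0], [0, -0.0385, 0.0163, 0, 0, 0], [0, -0.0385, 0.0163, 0, 0, 0], [0, -0.0385, 0.0163, 0, 0, 0], [0, -0.0385, 0.0163, 0, 0, 0], [0, -0.0385, 0.0163, 0, 0, 0], [0, -0.0385, 0.0163, 0, 0, 0], [0, 0, 0, -1.6, -7.1, 0.35], [0, 0, 0, -1.6, -7.1, 0.35], [0, 0, 0, -1.5, -7.1, 0.35], [0, 0, 0, -1.5, -7.1, 0.35]]
  ]
}}

```text
time_s: 8.05
ee_pos: [0.4981, -0.0254, 0.3063]
eef_rot: [-0.006, 1.072, -0.122]
force: [0.5, 0.8, -0.5]
grip_width: 0.0182
```

Request:
{"method": "step_arm", "body": {
  "motion": [
    [[0, 0, 0, 0, 0, 0]]
  ]
}}

```text
time_s: 8.18
ee_pos: [0.4973, -0.0254, 0.3061]
eef_rot: [-0.005, 1.077, -0.122]
force: [0.8, -0.3, -1.1]
grip_width: 0.0179
```

```bash
python3 - <<'E'
from h import *
go(mouth+(.02+Lt)*out,RS);print(tipbox(),pose()[2]["time_s"])
cs=cams()
p,R,o=pose();t=p+R.apply([Lt,0,0]);print(t,proj(cs["scene"],t),proj(cs["top"],t))
im=cs["scene"]["pixels"][140:250,230:330];im2=cs["top"]["pixels"][140:250,240:340]
cv2.imwrite("pics/i.png",cv2.resize(cv2.hconcat([im,im2])[:,:,::-1],None,fx=4,fy=4,interpolation=2))
for n in cs: cv2.imwrite(f"pics/{n}1.png",cs[n]["pixels"][:,:,::-1])
E
```

```text
shift tool mm [39.8734  0.1662 -8.4464] turn deg [ 0.0874 -0.3506  0.1093]
(array([ 7.8192, -0.3494, 59.8241]), array([ 0.2264, -0.2292, -1.3287]), array([-0.0874,  0.3506, -0.1093])) 8.175
[ 0.5654 -0.0337  0.1816] [280.7411 207.529 ] [287.8947 214.6788]
```

View pics/i.png

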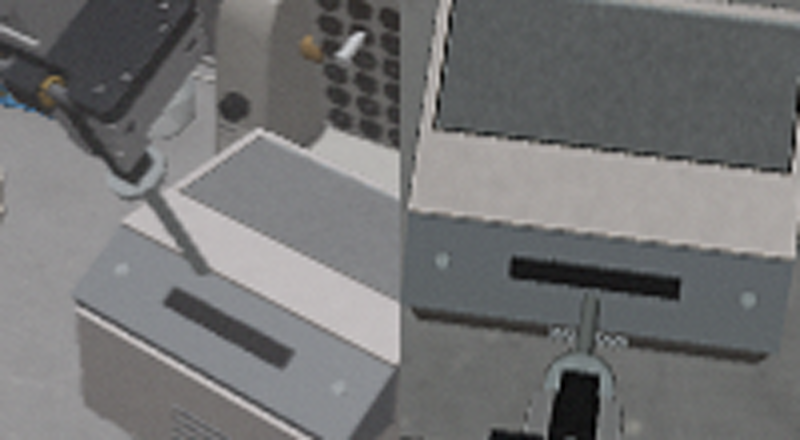

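View pics/scene1.png

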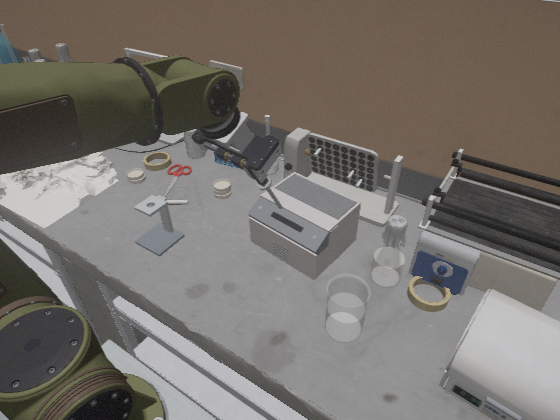

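Request:
{"method": "step_arm", "body": {
  "motion": [
    [[0.015, 0.007, -0.0021, 0, -0.3, 0], [0.015, 0.008, -0.002, 0, 0, 0], [0.015, 0.008, -0.002, 0, 0, 0], [0, 0.007, -0.002, 0, 0, 0], [0, 0, 0, 0, 0, 0]]
  ]
}}

```text
time_s: 8.9
ee_pos: [0.5165, 0.003, 0.2642]
eef_rot: [-0.005, 1.07, -0.121]
force: [0.4, 0.4, -1.1]
grip_width: 0.0177
```

```bash
python3 - <<'E'
from h import *
print(tipbox(),pose()[2]["time_s"])
cs=cams()
p,R,o=pose();t=p+R.apply([Lt,0,0]);print(t,proj(cs["scene"],t),proj(cs["top"],t))
im=cs["scene"]["pixels"][190:250,250:320];im2=cs["top"]["pixels"][185:245,255:325]
cv2.imwrite("pics/j.png",cv2.resize(cv2.vconcat([im,im2])[:,:,::-1],None,fx=5,fy=5,interpolation=2))
E
```

```text
(array([ 2.5522, 30.1806, 15.4529]), array([-0.1943,  0.4778, -1.1526]), array([-0.1348, -0.0647, -0.0854])) 8.9
[ 0.5846 -0.0058  0.1398] [275.924  212.6812] [275.5888 208.7071]
```

View pics/j.png

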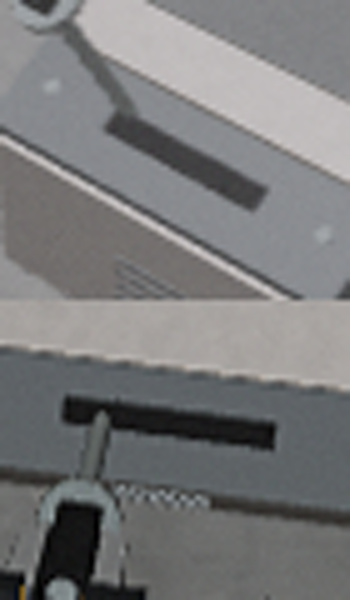

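```bash
python3 - <<'E'
from h import *
cs=cams()
t,e=tri(cs,(275.0-.4,212.4-.4),(275.6-.4,207.4-.4));print(t,e)
m=np.array([.5871,-.0361,.1217])
for q in(m,mouth):
  d=t-q;print([1000*d@a for a in(np.cross(yb,out),yb,out)])
E
```

```text
[ 0.5871 -0.0029  0.1395] [np.float64(2.440133587794283), np.float64(2.4401335877943335)]
[np.float64(5.057735106730412), np.float64(32.94116258112237), np.float64(17.502891136131634)]
[np.float64(4.7049658866346), np.float64(32.77274774588298), np.float64(14.505026842901495)]
```

Request:
{"method": "step_arm", "body": {
  "motion": [
    [[0.005, 0, -0.003, 0, 0, 0], [0.004, 0, 0, 0, 0, 0], [0, 0, 0, 0, 0, 0], [0, 0, 0, 0, 0, 0]]
  ]
}}

```text
time_s: 9.6
ee_pos: [0.5182, 0.0023, 0.2547]
eef_rot: [-0.005, 1.07, -0.122]
force: [0.6, -0.4, -2.3]
grip_width: 0.018
```

```bash
python3 - <<'E'
from h import *
print(tipbox(),pose()[2]["time_s"])
cs=cams()
p,R,o=pose();t=p+R.apply([Lt,0,0]);print(t,proj(cs["scene"],t),proj(cs["top"],t))
im=cs["scene"]["pixels"][195:240,260:310];im2=cs["top"]["pixels"][195:240,260:310]
cv2.imwrite("pics/k.png",cv2.resize(cv2.hconcat([im,im2])[:,:,::-1],None,fx=8,fy=8,interpolation=2))
E
```

```text
(array([-0.4475, 29.5382,  6.2803]), array([-0.5697, -0.327 , -2.329 ]), array([-0.0915, -0.0699, -0.1081])) 9.6
[ 0.5861 -0.0061  0.1299] [276.4157 215.3799] [275.7932 208.6868]
```

View pics/k.png

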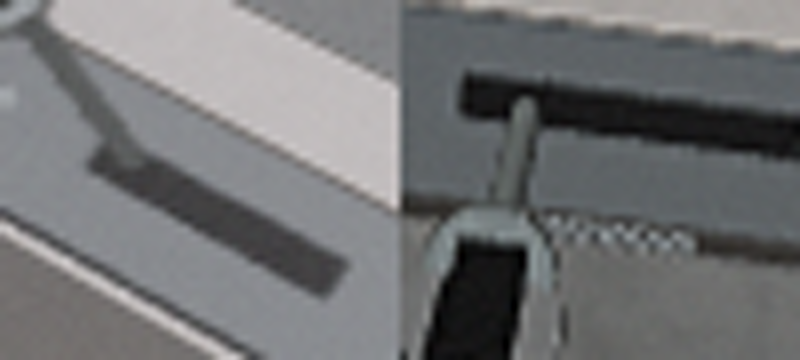

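Request:
{"method": "step_arm", "body": {
  "motion": [
    [[0.004, 0, 0, 0, 0, 0], [0.004, 0, 0, 0, 0, 0], [0.004, 0, 0, 0, 0, 0], [0, 0, 0, 0, 0, 0]]
  ]
}}

```text
time_s: 10.2
ee_pos: [0.5238, 0.0015, 0.2436]
eef_rot: [-0.005, 1.07, -0.122]
force: [-0.1, 1.4, -1.8]
grip_width: 0.0175
```

```bash
python3 - <<'E'
from h import *
print(tipbox(),pose()[2]["time_s"],pose()[2]["moment"])
E
```

```text
(array([-0.9036, 29.4833, -6.1233]), array([-1.1012,  1.4095, -1.4804]), array([-0.0917, -0.0185, -0.1114])) 10.2 [0.1512 0.5069 0.0323]
```

Request:
{"method": "step_arm", "body": {
  "motion": [
    [[0.005, 0, 0, 0, 0, 0], [0.005, 0, 0, 0, 0, 0], [0.005, 0, 0, 0, 0, 0], [0.005, 0, 0, 0, 0, 0], [0.005, 0, 0, 0, 0, 0], [0.005, 0, 0, 0, 0, 0], [0, 0, 0, 0, 0, 0]]
  ]
}}

```text
time_s: 11.08
ee_pos: [0.5381, -0.0002, 0.2173]
eef_rot: [-0.005, 1.07, -0.122]
force: [-0.8, 0.1, -0.6]
grip_width: 0.0177
```

```bash
python3 - <<'E'
from h import *
print(tipbox(),pose()[2]["time_s"],pose()[2]["moment"])
E
```

```text
(array([ -0.8523,  29.4558, -36.1523]), array([-1.0088,  0.0434, -0.189 ]), array([-0.093 , -0.024 , -0.1102])) 11.075 [ 0.083   0.5274 -0.0018]
```

Request:
{"method": "step_arm", "body": {
  "motion": [
    [[0.004, 0, 0, 0, 0, 0], [0.003, 0, 0, 0, 0, 0], [0.002, 0, 0, 0, 0, 0], [0, 0, 0, 0, 0, 0]]
  ]
}}

```text
time_s: 11.58
ee_pos: [0.5424, -0.0007, 0.2097]
eef_rot: [-0.005, 1.07, -0.122]
force: [-1.0, 0.4, -1.4]
grip_width: 0.0177
```

```bash
python3 - <<'E'
from h import *
print(tipbox(),pose()[2]["time_s"],pose()[2]["moment"])
E
```

```text
(array([ -0.595 ,  29.4234, -44.8796]), array([-1.589 ,  0.2429, -0.6751]), array([-0.0913, -0.0532, -0.1097])) 11.575 [0.0809 0.4951 0.0444]
```

Request:
{"method": "step_arm", "body": {
  "motion": [
    [[0.001, 0, 0, 0, 0, 0], [0.001, 0, 0, 0, 0, 0], [0.001, 0, 0, 0, 0, 0], [0, 0, 0, 0, 0, 0]]
  ]
}}

```text
time_s: 12.08
ee_pos: [0.544, -0.0009, 0.209]
eef_rot: [-0.005, 1.068, -0.122]
force: [-15.8, 1.4, 17.9]
grip_width: 0.0177
```

```bash
python3 - <<'E'
from h import *
print(tipbox(),pose()[2]["time_s"],pose()[2]["moment"])
E
```

```text
(array([  0.6754,  29.4739, -46.3014]), array([-5.3864, -0.4309, 23.3107]), array([-0.0979, -0.1678, -0.1083])) 12.075 [-0.0013  1.9719 -0.1577]
```

Floor felt at about 45.5 mm depth. I'll ease off to a light touch and slide toward -y.

Request:
{"method": "step_arm", "body": {
  "motion": [
    [[-0.001, 0, 0, 0, 0, 0], [0, -0.002, 0, 0, 0, 0], [0, -0.002, 0, 0, 0, 0], [0, 0, 0, 0, 0, 0]]
  ]
}}

```text
time_s: 12.58
ee_pos: [0.5433, -0.0044, 0.2093]
eef_rot: [-0.003, 1.068, -0.12]
force: [-5.6, 2.4, 6.8]
grip_width: 0.0175
```

```bash
python3 - <<'E'
from h import *
print(tipbox(),pose()[2]["time_s"],pose()[2]["moment"])
E
```

```text
(array([  0.6602,  25.9982, -45.9066]), array([-1.8363,  1.7419,  8.7518]), array([-0.0852, -0.1824, -0.058 ])) 12.575 [0.6959 0.5878 0.3709]
```

Request:
{"method": "step_arm", "body": {
  "motion": [
    [[0, -0.002, 0, 0, 0, 0], [0, -0.002, 0, 0, 0, 0]]
  ]
}}

```text
time_s: 12.82
ee_pos: [0.543, -0.0079, 0.2094]
eef_rot: [-0.001, 1.067, -0.118]
force: [-4.5, 7.4, 7.3]
grip_width: 0.0181
```

Request:
{"method": "step_arm", "body": {
  "motion": [
    [[0, -0.002, 0, 0, 0, 0], [0, -0.002, 0, 0, 0, 0]]
  ]
}}

```text
time_s: 13.08
ee_pos: [0.5425, -0.0119, 0.2094]
eef_rot: [-0.001, 1.067, -0.118]
force: [-5.3, 6.9, 6.8]
grip_width: 0.0178
```

Request:
{"method": "step_arm", "body": {
  "motion": [
    [[0, -0.002, 0, 0, 0, 0], [0, -0.002, 0, 0, 0, 0]]
  ]
}}

```text
time_s: 13.32
ee_pos: [0.5421, -0.0159, 0.2094]
eef_rot: [-0.001, 1.067, -0.118]
force: [-4.3, 6.9, 7.2]
grip_width: 0.018
```

```bash
python3 - <<'E'
from h import *
print(tipbox(),pose()[2]["time_s"],pose()[2]["moment"])
E
```

```text
(array([  0.912 ,  14.6306, -45.8558]), array([-1.0098,  6.3653,  8.8082]), array([-0.0708, -0.2079, -0.002 ])) 13.325 [2.0734 0.2775 1.135 ]
```

Request:
{"method": "step_arm", "body": {
  "motion": [
    [[0, -0.002, 0, 0, 0, 0], [0, -0.002, 0, 0, 0, 0]]
  ]
}}

```text
time_s: 13.58
ee_pos: [0.5416, -0.0198, 0.2094]
eef_rot: [-0.001, 1.067, -0.118]
force: [-4.0, 6.9, 8.2]
grip_width: 0.0179
```

Request:
{"method": "step_arm", "body": {
  "motion": [
    [[0, -0.002, 0, 0, 0, 0], [0, -0.002, 0, 0, 0, 0]]
  ]
}}

```text
time_s: 13.82
ee_pos: [0.5411, -0.0239, 0.2094]
eef_rot: [-0.002, 1.067, -0.118]
force: [0.3, -0.6, -0.3]
grip_width: 0.018
```

Request:
{"method": "step_arm", "body": {
  "motion": [
    [[0, -0.002, 0, 0, 0, 0], [0, -0.002, 0, 0, 0, 0]]
  ]
}}

```text
time_s: 14.08
ee_pos: [0.54, -0.0288, 0.208]
eef_rot: [-0.005, 1.07, -0.122]
force: [-0.2, 0.5, -0.4]
grip_width: 0.0178
```

```bash
python3 - <<'E'
from h import *
print(tipbox(),pose()[2]["time_s"],pose()[2]["moment"])
E
```

```text
(array([ -0.6071,   1.2219, -46.8146]), array([-0.4182,  0.4846, -0.1896]), array([-0.0942, -0.0501, -0.1166])) 14.075 [0.1417 0.4158 0.0683]
```

The force vanished between y=+7 and +1 mm, so the tip is over the hole. Now I'll push in.

Request:
{"method": "step_arm", "body": {
  "motion": [
    [[0.002, 0, 0, 0, 0, 0], [0.002, 0, 0, 0, 0, 0], [0.002, 0, 0, 0, 0, 0], [0, 0, 0, 0, 0, 0]]
  ]
}}

```text
time_s: 14.58
ee_pos: [0.5431, -0.0294, 0.2026]
eef_rot: [-0.007, 1.07, -0.124]
force: [1.3, -5.4, -2.4]
grip_width: 0.0176
```

```bash
python3 - <<'E'
from h import *
print(tipbox(),pose()[2]["time_s"],pose()[2]["moment"])
E
```

```text
(array([ -0.4808,   0.9178, -53.0613]), array([ 0.5986, -5.2067, -3.0253]), array([-0.1079, -0.0596, -0.1529])) 14.575 [-1.4523  0.2551 -0.8483]
```

Request:
{"method": "step_arm", "body": {
  "motion": [
    [[0, -0.0015, 0, 0, 0, 0], [0, -0.0015, 0, 0, 0, 0], [0, 0, 0, 0, 0, 0]]
  ]
}}

```text
time_s: 14.95
ee_pos: [0.5426, -0.0319, 0.2028]
eef_rot: [-0.005, 1.07, -0.122]
force: [-0.6, 0.2, -0.9]
grip_width: 0.0178
```

```bash
python3 - <<'E'
from h import *
print(tipbox(),pose()[2]["time_s"],pose()[2]["moment"])
E
```

```text
(array([ -0.5447,  -1.4949, -52.7521]), array([-0.9951,  0.1402, -0.4679]), array([-0.0842, -0.0545, -0.0966])) 14.95 [ 0.069   0.4592 -0.0015]
```

Free now. I'll push the release.

Request:
{"method": "step_arm", "body": {
  "motion": [
    [[0.002, -0.001, 0, 0, 0, 0], [0.002, 0, 0, 0, 0, 0], [0.002, 0, 0, 0, 0, 0], [0.002, 0, 0, 0, 0, 0], [0, 0, 0, 0, 0, 0]]
  ]
}}

```text
time_s: 15.58
ee_pos: [0.5465, -0.0334, 0.1959]
eef_rot: [-0.005, 1.069, -0.122]
force: [-2.1, 2.1, 0.9]
grip_width: 0.0181
```

```bash
python3 - <<'E'
from h import *
print(tipbox(),pose()[2]["time_s"],pose()[2]["moment"])
E
```

```text
(array([ -0.3103,  -2.5069, -60.8126]), array([-1.5846,  1.8905,  1.9198]), array([-0.0991, -0.0759, -0.1046])) 15.575 [0.7827 0.2817 0.3768]
```

Request:
{"method": "step_arm", "body": {
  "motion": [
    [[0.002, 0, 0, 0, 0, 0], [0.002, 0, 0, 0, 0, 0], [0.001, 0, 0, 0, 0, 0], [0, 0, 0, 0, 0, 0]]
  ]
}}

```text
time_s: 16.08
ee_pos: [0.5488, -0.0338, 0.1916]
eef_rot: [-0.005, 1.069, -0.122]
force: [-2.8, 2.7, 3.7]
grip_width: 0.0177
```

```bash
python3 - <<'E'
from h import *
print(tipbox(),pose()[2]["time_s"],pose()[2]["moment"])
E
```

```text
(array([ -0.2997,  -2.6241, -65.7224]), array([-0.9537,  2.3815,  4.7124]), array([-0.0957, -0.0751, -0.1108])) 16.075 [0.7262 0.3349 0.311 ]
```

Request:
{"method": "step_arm", "body": {
  "motion": [
    [[0.001, 0, 0, 0, 0, 0], [0.001, 0, 0, 0, 0, 0], [0, 0, 0, 0, 0, 0]]
  ]
}}

```text
time_s: 16.45
ee_pos: [0.5497, -0.0338, 0.1911]
eef_rot: [-0.005, 1.068, -0.122]
force: [-16.6, 3.7, 20.1]
grip_width: 0.0177
```

```bash
python3 - <<'E'
from h import *
print(tipbox(),pose()[2]["time_s"],pose()[2]["moment"])
cs=cams()
im=cs["scene"]["pixels"][120:270,220:370];im2=cs["top"]["pixels"][110:260,220:370]
cv2.imwrite("pics/l.png",cv2.resize(cv2.hconcat([im,im2])[:,:,::-1],None,fx=2.6,fy=2.6,interpolation=2))
E
```

```text
(array([  0.4887,  -2.5489, -66.5428]), array([-5.2399,  1.7202, 25.7357]), array([-0.1041, -0.14  , -0.1077])) 16.45 [0.8048 1.74   0.2847]
```

View pics/l.png

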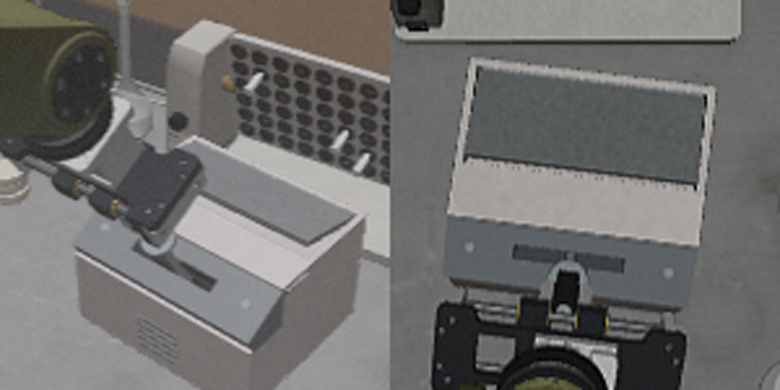

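The release hit its hard stop 20.2 mm below the floor, against 20 mm expected. The lid shows ajar, with its raised edge at scene crop (330,225). I'll withdraw now.

Request:
{"method": "step_arm", "body": {
  "motion": [
    [[-0.002, 0, 0, 0, 0, 0], [-0.008, 0.0005, 0, 0, 0, 0], [-0.01, 0, 0, 0, 0, 0], [-0.015, 0, 0, 0, 0, 0], [-0.015, 0, 0, 0, 0, 0], [-0.015, 0, 0, 0, 0, 0], [-0.02, 0, 0, 0, 0, 0], [-0.02, 0, 0, 0, 0, 0], [-0.025, 0, 0, 0, 0, 0], [0, 0, 0, 0, 0, 0]]
  ]
}}

```text
time_s: 17.8
ee_pos: [0.4878, -0.0257, 0.306]
eef_rot: [-0.005, 1.066, -0.122]
force: [0.3, -0.3, -0.6]
grip_width: 0.0177
```

```bash
python3 - <<'E'
from h import *
print(tipbox(),pose()[2]["time_s"],pose()[2]["moment"])
cs=cams()
hx=(140.4,269.6)
print("hole",plane(cs["top"],*hx,.13))
go((.4415,.3035,.31),Rt((0,0,-1),(np.sin(.2),np.cos(.2),0)))
for n in cs: cv2.imwrite(f"pics/{n}2.png",cs[n]["pixels"][:,:,::-1])
im=cs["scene"]["pixels"][120:270,220:370];im2=cs["scene"]["pixels"][185:215,125:175]
im2=cv2.resize(cs["scene"]["pixels"][180:230,125:175],(150,150),interpolation=2)
cv2.imwrite("pics/n.png",cv2.resize(cv2.hconcat([im,im2])[:,:,::-1],None,fx=2.6,fy=2.6,interpolation=2))
E
```

```text
(array([ 1.1438, -1.8299, 64.2399]), array([-0.0149, -0.2411, -0.6673]), array([-0.0998, -0.3016, -0.1102])) 17.8 [ 0.0891  0.2907 -0.0043]
hole [0.4414 0.3034 0.13  ]
shift tool mm [-46.9422 321.5504 -70.6339] turn deg [ 4.6629 28.7213 -1.0484]
```

View pics/n.png

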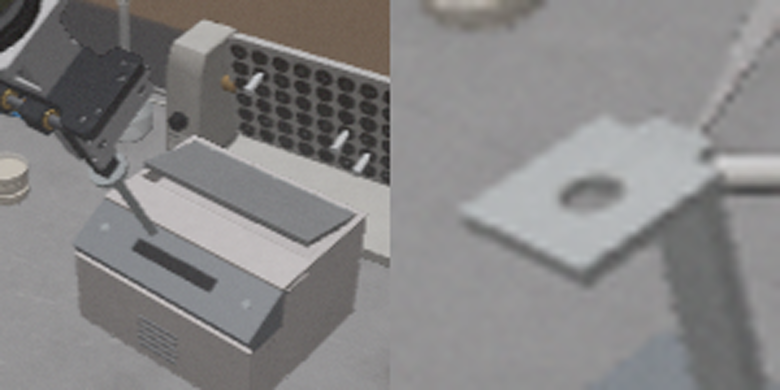

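Request:
{"method": "step_arm", "body": {
  "motion": [
    [[-0.002, 0, 0, 1.5, 7.2, -0.26], [0, 0, 0, 1.1, 7.2, -0.26], [0, 0, 0, 1.1, 7.2, -0.26], [0, 0, 0, 1.0, 7.1, -0.26], [0, 0, 0, 0, 0, 0]]
  ]
}}

```text
time_s: 18.52
ee_pos: [0.4876, -0.0258, 0.3037]
eef_rot: [2.614, 1.568, 2.414]
force: [-0.7, -0.0, -1.9]
grip_width: 0.0181
```

```bash
python3 - <<'E'
from h import *
go((.441,.304,.31),Rt((0,0,-1),(np.sin(.2262),np.cos(.2262),0)));print(pose()[1].as_matrix())
E
```

```text
shift tool mm [  -5.5306  313.986  -111.3441] turn deg [ 1.4851 -0.1585 -0.0896]
[[-0.0024  0.1989  0.98  ]
 [ 0.0021  0.98   -0.1989]
 [-1.      0.0016 -0.0027]]
```

Request:
{"method": "step_arm", "body": {
  "motion": [
    [[-0.006, 0.034, -0.0121, 0, 0, 0], [0, 0.035, -0.0124, 0, 0, 0], [0, 0.035, -0.0124, 0, 0, 0], [0, 0.035, -0.0124, 0, 0, 0], [0, 0.035, -0.0124, 0, 0, 0], [0, 0.035, -0.0124, 0, 0, 0], [0, 0.035, -0.0124, 0, 0, 0], [0, 0.035, -0.0124, 0, 0, 0], [0, 0.035, -0.0124, 0, 0, 0], [0, 0, 0, 1.5, -0.15, 0], [0, 0, 0, 0, 0, 0]]
  ]
}}

```text
time_s: 19.9
ee_pos: [0.44, 0.3038, 0.3119]
eef_rot: [0.6, 1.566, 0.374]
force: [-0.1, -0.2, -1.1]
grip_width: 0.0176
```

```bash
python3 - <<'E'
from h import *
go((.441,.304,.1575),Rt((0,0,-1),(np.sin(.2262),np.cos(.2262),0)))
p,R,o=pose();cs=cams();t=p+R.apply([Lt,0,0]);print(t,proj(cs["scene"],t),proj(cs["top"],t))
im=cs["scene"]["pixels"][120:220,100:200];cv2.imwrite("pics/o.png",cv2.resize(im[:,:,::-1],None,fx=6,fy=6,interpolation=2))
E
```

```text
shift tool mm [154.402    0.0381   0.3472] turn deg [ 0.0028  0.2035 -0.1393]
[0.4406 0.304  0.1695] [146.9805 192.456 ] [133.8912 269.9553]
```

View pics/o.png

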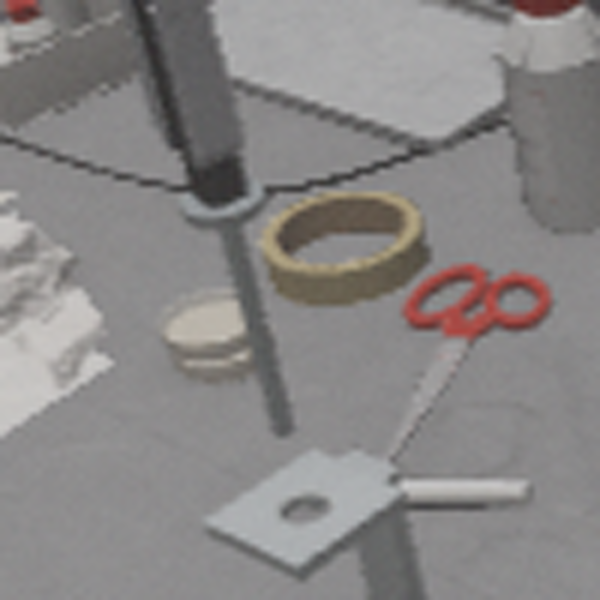

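The tip is at scene (147.3,192.2), as predicted, so the key has not slipped. I'll lower it into the hole.

Request:
{"method": "step_arm", "body": {
  "motion": [
    [[0.02, 0, 0.0003, 0, 0.2, 0], [0.02, 0, 0, 0, 0, 0], [0.02, 0, 0, 0, 0, 0], [0.02, 0, 0, 0, 0, 0], [0.02, 0, 0, 0, 0, 0], [0.02, 0, 0, 0, 0, 0], [0.02, 0, 0, 0, 0, 0], [0.009, 0, 0, 0, 0, 0], [0.002, 0, 0, 0, 0, 0], [0, 0, 0, 0, 0, 0], [0, 0, 0, 0, 0, 0]]
  ]
}}

```text
time_s: 21.38
ee_pos: [0.4407, 0.3045, 0.1618]
eef_rot: [1.628, 1.568, 1.402]
force: [0.4, -0.3, -1.4]
grip_width: 0.0176
```

Request:
{"method": "step_arm", "body": {
  "motion": [
    [[0.002, -0.0003, 0, 0, 0, 0], [0.001, 0, 0, 0, 0, 0], [0.0005, 0, 0, 0, 0, 0], [0, 0, 0, 0, 0, 0], [0, 0, 0, 0, 0, 0]]
  ]
}}

```text
time_s: 22.0
ee_pos: [0.4404, 0.3042, 0.1577]
eef_rot: [1.981, 1.569, 1.755]
force: [-0.3, 0.8, -1.8]
grip_width: 0.0178
```

Request:
{"method": "step_arm", "body": {
  "motion": [
    [[0.0003, 0, 0, 0, 0, 0], [0, 0, 0, 0, 0, 0]]
  ]
}}

```text
time_s: 22.25
ee_pos: [0.4404, 0.3042, 0.1575]
eef_rot: [1.948, 1.569, 1.722]
force: [-0.6, -0.2, 0.5]
grip_width: 0.0181
```

Request:
{"method": "step_arm", "body": {
  "motion": [
    [[0, 0, 0, 0, 0, 0], [0, 0, 0, 0, 0, 0], [0, 0, 0, 0, 0, 0], [0, 0, 0, 0, 0, 0], [0, 0, 0, 0, 0, 0]]
  ],
  "fingers": 0.05
}}

```text
time_s: 22.88
ee_pos: [0.4404, 0.3042, 0.1574]
eef_rot: [2.026, 1.569, 1.8]
force: [0.3, 0.2, 0.7]
grip_width: 0.0496
```

Request:
{"method": "step_arm", "body": {
  "motion": [
    [[-0.01, 0, 0, 0, 0, 0], [-0.02, 0, 0, 0, 0, 0], [-0.03, 0, 0, 0, 0, 0], [-0.04, 0, 0, 0, 0, 0], [-0.04, 0, 0, 0, 0, 0], [0, 0, 0, 0, 0, 0], [0, 0, 0, 0, 0, 0]]
  ]
}}

```text
time_s: 23.75
ee_pos: [0.4402, 0.3038, 0.2968]
eef_rot: [2.4, 1.569, 2.174]
force: [-0.2, 0.4, -0.9]
grip_width: 0.0499
```

```bash
python3 - <<'E'
from h import *
cs=cams();print(pose()[0],pose()[2]["force"],pose()[2]["time_s"])
im=cs["scene"]["pixels"][130:270,110:380];cv2.imwrite("pics/p.png",cv2.resize(im[:,:,::-1],None,fx=2.9,fy=2.9,interpolation=2))
cv2.imwrite("pics/top3.png",cs["top"]["pixels"][:,:,::-1])
cv2.imwrite("pics/q.png",cv2.resize(cs["scene"]["pixels"][160:270,110:200][:,:,::-1],None,fx=5,fy=5,interpolation=2))
E
```

```text
[0.4401 0.3037 0.2963] [-0.6947 -0.003  -0.3039] 23.85
```

View pics/p.png

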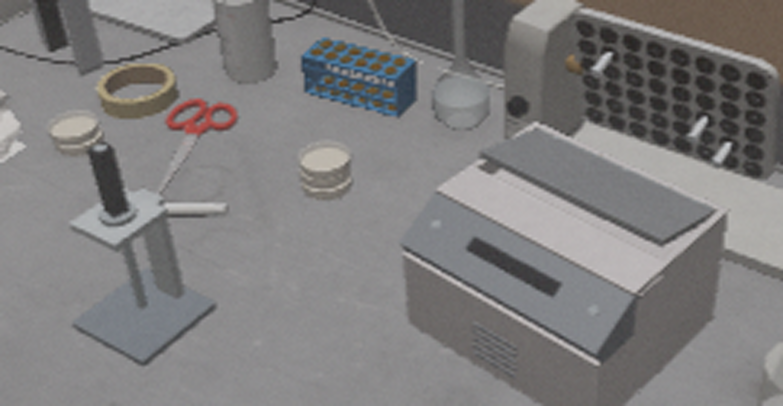

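View pics/q.png

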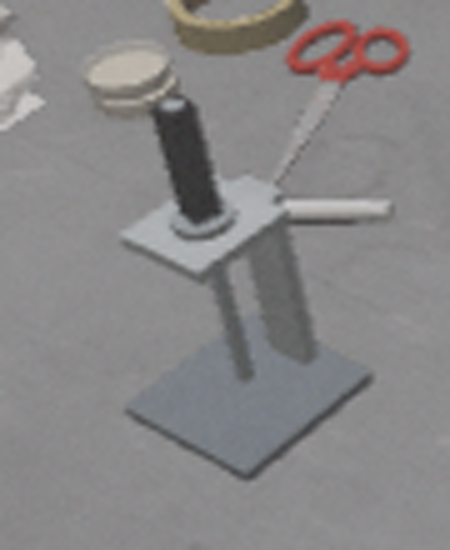

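View pics/top3.png

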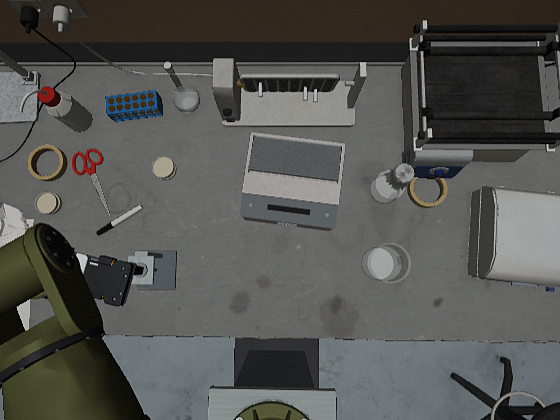

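The key hangs upright with its handle top at scene (145,181), the same as at the start. The lid is ajar and the beaker (385,263), flask (392,183) and dishes are unmoved. I'm handing in.

```bash
python3 -c "
from station import ticket
print(ticket.hand_in())"
```

```text
the job is handed in; nothing more can be done
None
```

The release is pushed home, the lid is ajar, and the key is back upright in its hanger. I handed the job in at about 24 s of the 72 s allowed.

**What I did**
- **Grasp:** My first grip caught the handle about 13° askew (21.5 mm opening), so I opened, turned with it and regripped at 18.0 mm.
- **Search:** I went in past the flap, felt the floor about 45.5 mm down and slid along it toward -y. The force vanished at roughly y = +5 mm. A side force there showed I was against the hole's edge, so I shifted about 3 mm further.
- **Release:** I pushed until it stopped hard, with about 26 N on the key.
- **Return:** I withdrew the key, lowered it back into the hanger, let go and raised the gripper clear.

**Last checks**
- **Travel:** The release stopped 20.2 mm below the slot floor; 20 mm is fully home.
- **Lid:** It stands visibly ajar in the pictures; I did not measure its angle.
- **Key:** The handle top is at the same pixel as at the start.
- **Bystanders:** The beaker, flask and dishes look unmoved.
- **Disagreement:** Before insertion, the camera put the key tip 2–3 mm farther across the slot than the arm's own position did. I moved it 3 mm across to allow for this, and it went in without touching the panel.

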